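# Set the clamp screw of a pin-driving jig under a touring heel unit

## Robot

A 6-joint arm with a two-finger parallel gripper is mounted at the origin on the work surface. World frame = base frame: x ahead of the robot, y to its left, z up, the work surface at z = 0. Lengths are in m, angles in rad, forces in N, time in s.
With the tool pointing down it reaches from about 0.325 to 0.925 m from the base axis. Payload 3.1 kg.
Tool frame: the origin (TCP) lies at the very end of the fingers, on their centre line; the grasp point (between the pads) lies 19 mm behind it; z points along the fingers, y is the line along which they close (so a half turn about z gives the same grasp; the last joint's range is limited). The gripper opens to 85 mm and grips with 20 to 120 N. Pads are 22 mm wide; open, the fingers measure 114 mm over their backs; the gripper's body (76 mm by 85 mm) begins 54 mm behind the grasp point. The pads swing forward as they close: fully open they stand 13 mm farther back than shut.
Start: joints at [1.144, 0.217, 1.613, -0, 1.311, -0.112], TCP at [0.193, 0.594, 0.231] pointing down, gripper open.
Joint ranges: [-2.75, 2.75], [-0.78, 2.1], [0.31, 2.55], [-1.13, 4.27], [0.13, 2.63], [-2.58, 2.58]. Speed limits (rad/s): [2.79, 2.79, 3.14, 3.14, 3.14, 3.14].

## Interface

Orientations are given as a unit quaternion [w, x, y, z].
In Python, from plant import r, viewer gives the robot as it stands (r), with the cameras (viewer).
- The arm moves only by the shell command python3 nudge.py 'ROWS' [OPENING]. ROWS is a JSON list of rows, 1 to 12 of them, each of 6 numbers: dx, dy, dz in m, then a rotation vector rx, ry, rz in rad; each row is the pose to reach, as a shift and turn from the pose commanded when the command began, along the tool's axes at that moment; what a row does not reach only later rows make up. A row lasts 1/12 s, in which the tool goes at most 0.0417 m and 0.125 rad, less where a joint would pass 70% of its speed; a pose out of reach is approached as far as the arm can. OPENING is the finger opening in m, set as the command begins (- or left out keeps the last). The fingers move at their own pace and stop on an object; the grip force is fixed at half the most. Time passes only in rows, so rows that do not move let the fingers close. It prints the time, the measured TCP pose, the force, the opening and the grip force at its end.
- r.sense(): the state, without advancing time (a new reading comes with each control period).
- viewer.capture(name): name is "scene" or "top" or "wrist"; returns (picture, depth): 384x512x3 uint8, red, green, blue; 384x512 float32, m along the optical axis (not along the pixel's ray), 0 where there is no reading.
- viewer.camera_model(name): a dict with "mtx" (3x3 intrinsics, pixels), "distortion" ([k1, k2, p1, p2, k3] as OpenCV has them; the pictures are not rectified), "eye" and "attitude" of the camera in the world; the wrist camera has in their place "T_tool_cam" (4x4, takes a point from camera to tool coordinates, whose origin is the TCP and whose axes are the flange's). Camera axes: x right, y down, z forward; pixel columns grow to the right and rows downward; lengths in m; the calibration is good to about 2 mm. A picture is of the moment at which its call begins: read the wrist's pose just before it. camera_model takes no time and is no camera call.
- r.hand_in(): hands the job in; it is judged then, once.
The state is a dict: "time_s": time; "qpos": joint angles; "joint_velocities": joint speeds; "tau": joint torques, N m; "position": TCP position; "orientation": TCP orientation; "wrist_force": force on the tool from outside, world axes, zero at the start; "wrist_torque": the same for the moment, N m; "opening": finger opening in m; "grasp_force": force on a finger pad.
Only numpy, scipy, OpenCV 4.12 (cv2) and the standard library are available. Lean on these libraries where they do the work, as an engineer would, in place of code of your own. Each camera call takes 0.05 s, during which the arm holds its last target. There are 200 camera calls.

## Task

Get the touring heel unit ready for its pin to be driven: first slide the jig's carriage with the heel unit in under the guide bridge, right up against the end stop, and only then screw the red thumbscrew down until it seats. Then back the thumbscrew off a quarter turn so the carriage can float on the punch, and finish still gripping the thumbscrew firmly at that setting, with the carriage still against its stop. Leave the crampon adapter, pin punch and toe bumper on the bench where they lie.

Things in the scene. Friction and masses are not known exactly. Their poses are not given: they have to be found in the camera images.
- jig: Pin-driving jig fixed to the bench: green base 130 x 430 x 16 mm with a steel rail along its y axis. Origin: centre of the underside, at bench height; x across the rail, y along it towards the end stop, z up. On the rail rides an aluminium carriage, 84 x 212 mm, top 44 mm above the bench, that carries the grey heel unit at its front and the thumbscrew at its rear.
- bush (a point): Top of the brass guide bush in the bridge, 113 mm above the bench, fixed to the jig at x 0, y 130 mm. The bridge: a steel cross plate (34 mm in y, 95 to 107 mm above the bench) on two green posts at x = -57 and +57 mm, 14 mm thick.
- end_stop (a point): Rubber button of the green end-stop block (block top 60 mm above the bench) beyond the bridge, at x 0, y 192 mm of the jig; the carriage's front edge meets it.
- heel_pin (a point): Head of the pin to be driven, on top of the grey touring heel unit (about 70 x 88 x 44 mm), which lies on its side held fast in the carriage's nest; 88 mm above the bench, so it passes under the bridge with 7 mm to spare. It moves with the carriage and is straight below the bush when the carriage is at its stop.
- boss (a point): Top centre of the round steel boss (28 mm across) on the carriage through which the thumbscrew passes, 54 mm above the bench, on the screw's axis. It moves with the carriage: 115 mm behind the pin, 35 mm from the carriage's rear edge, 64 mm from the nest. At the stop it is at x 0, y 15 mm of the jig. Nothing but boss, nut and screw rises above the carriage within 60 mm of it.
- carriage (a joint): Slide of the carriage along the jig's +y, in m: 0 = against the end stop, heel unit under the guide bush; negative = short of the stop (starts 60 to 120 mm short, can go back to -0.13). The slide drags with about 4 N and stays where it is left. It may be moved by holding the thumbscrew, or by pushing the carriage.
- thumbscrew: Red blade of the thumbscrew on its upright 8 mm shank: 48 mm long (its x), 10 thick (y), 22 high (z up), white mark on top of its +x half. Origin: blade centre, on the screw axis, 84 mm above the bench when seated; rises 1.25 mm per turn undone. The 16 mm brass lock nut below tops out at 62 mm. Clockwise from above tightens. Seated, its x is 0.6 rad counter-clockwise from the jig's x.
- screw_turn (a joint): Turn of the thumbscrew in rad, growing clockwise seen from above (tightening): 0 = seated, its tip hard on the rail, a solid stop; negative = backed off, so a quarter turn back reads -1.571. Starts 2.4 to 4.6 rad before the seat. It turns with about 0.06 N m of friction and stays where it is left.
- crampon_adapter: Bystander: orange plastic crampon adapter, loose on the bench, 60 x 88 x 22 mm; origin at the centre of its underside.
- pin_punch: Bystander: chrome pin punch lying loose on the bench, 125 mm long along its x axis, 11 mm thick; origin on the bench at about its middle.
- toe_bumper: Bystander: black polymer toe bumper, loose on the bench, 52 x 36 x 26 mm; origin at the centre of its underside.

How it is judged:
By the outcome, as a careful person would: the job done as asked, in the order asked, and still so for the second after the job is handed in, while the arm keeps its last pose, push and grip.
It also fails if it takes over 67 s, if anything falls off the work surface, if the arm or the gripper's body presses on something with over 40 N, if the wrist force passes 120 N, or if a joint passes its speed limit or range.

## Working session

There is one attempt and no reset: what is moved stays moved. The work goes in short steps, Python scripts to look and compute and a shell command to move; the robot and the scene stay as the last step left them, time stands still between calls to the robot, and variables do not carry over. Pictures are saved under pics/ and viewed, at most 10 in all, crops included, and the job is handed in when it is done.

```bash
ls; mkdir -p pics
python3 - <<'E'
from plant import r, viewer
import cv2
s=r.sense();print(s)
for n in("scene","top"):
    p,d=viewer.capture(n);cv2.imwrite(f"pics/{n}0.png",p[:,:,::-1]);import numpy as np;np.save(f"pics/{n}0.npy",d);print(viewer.camera_model(n))
print(viewer.camera_model("wrist"))
E
```

```text
nudge.py
pics
plant.py
{'time_s': 0.0, 'qpos': array([ 1.14382101e+00,  2.17761154e-01,  1.61490066e+00, -1.75061966e-05,
        1.31131442e+00, -1.12216604e-01]), 'joint_velocities': array([-0.00021361,  0.0003605 , -0.00012878, -0.00038639,  0.00217709,
        0.00152516]), 'tau': array([ 2.38341643e-03, -3.96826959e+01, -3.03857982e+01, -4.79408504e-05,
        9.50135960e-03, -2.42112105e-05]), 'position': array([0.19315016, 0.59355917, 0.22998142]), 'orientation': array([-3.09271798e-04,  1.56728153e-01,  9.87641061e-01, -1.15099322e-03]), 'wrist_force': array([ 0.08121063,  0.28784977, -0.40516775]), 'wrist_torque': array([-0.01386746,  0.0266681 , -0.04260292]), 'grasp_force': 0.0, 'opening': 0.08523798969155291}
{'mtx': array([[424.63961802,   0.        , 251.74538298],
       [  0.        , 424.63961802, 189.5802286 ],
       [  0.        ,   0.        ,   1.        ]]), 'distortion': array([0.02042559, 0.        , 0.        , 0.        , 0.        ]), 'eye': array([0.94568811, 0.27389307, 0.78640634]), 'attitude': array([-0.1346586 ,  0.44515157,  0.85113505, -0.2434672 ]
[... 285 characters left out ...]
60811, 0.98733822]), 'attitude': array([-0.04527848,  0.70705698, -0.70302944,  0.06139942])}
{'mtx': array([[290.78526066,   0.        , 255.30632193],
       [  0.        , 290.78526066, 190.06125129],
       [  0.        ,   0.        ,   1.        ]]), 'distortion': array([-0.01479918,  0.        ,  0.        ,  0.        ,  0.        ]), 'T_tool_cam': array([[ 1.50217090e-03, -9.59520050e-01, -2.81636319e-01,
         7.18370627e-02],
       [ 9.99998796e-01,  1.55069571e-03,  5.05810688e-05,
        -1.04526746e-03],
       [ 3.88198683e-04, -2.81636056e-01,  9.59521225e-01,
        -1.42308102e-01],
       [ 0.00000000e+00,  0.00000000e+00,  0.00000000e+00,
         1.00000000e+00]])}
```

View pics/top0.png

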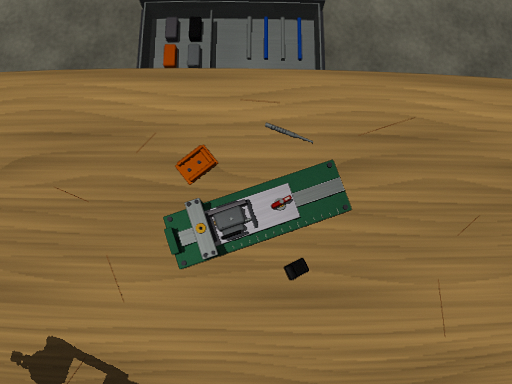

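View pics/scene0.png

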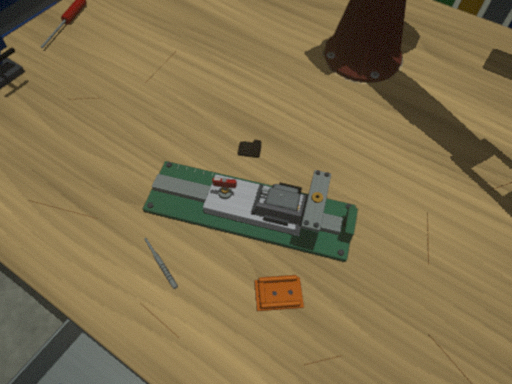

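The top view shows the brass bush at (201,228), the red thumbscrew at (281,202) with the jig running right to left, and the bystanders at (196,164), (288,132) and (296,269). The scene view shows the bush at (317,197) and the screw at (224,184). Next I measure these.

```bash
cat > h.py <<'E'
import numpy as np, cv2
from scipy.spatial.transform import Rotation as R
def q2R(q): return R.from_quat(np.roll(q,-1)).as_matrix()
def pose(cm,s=None):
    if 'eye' in cm: return q2R(cm['attitude']),cm['eye']
    T=np.eye(4);T[:3,:3]=q2R(s['orientation']);T[:3,3]=s['position'];T=T@cm['T_tool_cam'];return T[:3,:3],T[:3,3]
def rays(cm,uv,s=None):
    A,e=pose(cm,s);n=cv2.undistortPoints(np.float64(uv).reshape(-1,1,2),cm['mtx'],cm['distortion']).reshape(-1,2)
    return e,np.c_[n,np.ones(len(n))]@A.T
def onz(cm,uv,z,s=None):
    e,d=rays(cm,uv,s);return e+d*((z-e[2])/d[:,2])[:,None]
def tri(*er):
    M=0;b=0
    for e,d in er:
        d=d/np.linalg.norm(d);P=np.eye(3)-np.outer(d,d);M=M+P;b=b+P@e
    return np.linalg.solve(M,b)
def blob(m):
    n,l,st,c=cv2.connectedComponentsWithStats(m.astype(np.uint8));i=1+np.argmax(st[1:,4]);return c[i],l==i,st[i,4]
def hsv(p): return cv2.cvtColor(p,cv2.COLOR_RGB2HSV).astype(int)
def red(p): h=hsv(p);return ((h[...,0]<6)|(h[...,0]>173))&(h[...,1]>150)&(h[...,2]>70)
def brass(p): h=hsv(p);return (h[...,0]>18)&(h[...,0]<32)&(h[...,1]>150)&(h[...,2]>120)
def green(p): h=hsv(p);return (h[...,0]>60)&(h[...,0]<95)&(h[...,1]>100)
E
python3 - <<'E'
from plant import r, viewer
from h import *
er={'b':[],'r':[]}
roi={'top':(slice(140,290),slice(150,360)),'scene':(slice(150,270),slice(135,370))}
for n in roi:
    p=cv2.imread(f"pics/{n}0.png")[:,:,::-1].copy();cm=viewer.camera_model(n);k=np.zeros(p.shape[:2],bool);k[roi[n]]=1
    for key,f,z in(('b',brass,.113),('r',red,.092)):
        c,m,a=blob(f(p)&k);print(n,key,c,a,onz(cm,[c],z));e,d=rays(cm,[c]);er[key].append((e,d[0]))
        if key=='r':
            ys,xs=np.nonzero(f(p)&k);w=onz(cm,np.c_[xs,ys],.093)[:,:2];(_,sz,_)=rect=cv2.minAreaRect(w.astype(np.float32)*1000);print(rect,cv2.PCACompute2(w,None)[1:])
    if n=='top':
        m=green(p)&k;ys,xs=np.nonzero(m);w=onz(cm,np.c_[xs,ys],.016)[:,:2]*1000
        rc=cv2.minAreaRect(w.astype(np.float32));print('jig',rc,cv2.boxPoints(rc))
for k in er: print(k,tri(*er[k]))
E
```

```text
top b [200.17910448 227.56716418] 67 [[0.53377139 0.14570973 0.113     ]]
top r [275.58823529 203.79411765] 34 [[ 0.588124   -0.01416317  0.092     ]]
((594.2180786132812, -25.944873809814453), (7.817852973937988, 45.086997985839844), 27.03339385986328) (array([[-0.47019372,  0.88256324],
       [ 0.88256324,  0.47019372]]), array([[2.00394812e-04],
       [7.01763983e-06]]))
jig ((529.2830810546875, 10.93975830078125), (230.12411499023438, 434.37261962890625), 18.75501823425293) [[ 350.50034  179.59888]
 [ 490.16086 -231.70941]
 [ 708.0658  -157.71936]
 [ 568.4053   253.58893]]
scene b [316.94444444 196.90740741] 54 [[0.53403358 0.14763033 0.113     ]]
scene r [230.18421053 181.68421053] 38 [[ 0.58842725 -0.01303357  0.092     ]]
((595.5399169921875, -22.793560028076172), (7.020333766937256, 43.1183967590332), 35.0427360534668) (array([[-0.54285734,  0.83982493],
       [ 0.83982493,  0.54285734]]), array([[1.47719715e-04],
       [5.80875939e-06]]))
b [0.53354913 0.14663096 0.11159984]
r [ 0.58805971 -0.01385756  0.09094918]
```

```bash
python3 nudge.py '[[-0.287,-0.232,0,0,0,0.37],[-0.287,-0.232,0,0,0,0.37],[-0.287,-0.232,0,0,0,0.37],[-0.287,-0.232,0,0,0,0.37],[-0.287,-0.232,0,0,0,0.37],[-0.287,-0.232,0,0,0,0.37],[-0.287,-0.232,0,0,0,0.37],[-0.287,-0.232,0,0,0,0.37],[-0.574,-0.464,0,0,0,0.73],[-0.574,-0.464,0,0,0,0.73],[-0.574,-0.464,0,0,0,0.73],[-0.574,-0.464,0,0,0,0.73]]'
python3 - <<'E'
from plant import r, viewer
from h import *
s=r.sense();A=q2R(s['orientation']);print(s['position'],s['qpos'],A.round(3).tolist());print('to go',A.T@(np.array([.595,-.025,.23])-s['position']))
E
```

```text
time_s: 1.1
position: [0.4662, 0.1731, 0.231]
orientation: [-0.0, 0.501, 0.866, -0.0]
wrist_force: [0.7, -0.3, -0.9]
opening: 0.0853
grasp_force: 0.0
[0.46623573 0.17305987 0.23098317] [ 2.14105603e-01 -5.89065403e-02  1.90873232e+00  1.55780853e-04
  1.29209766e+00 -3.08074965e-01] [[-0.499, 0.867, -0.0], [0.867, 0.499, 0.0], [0.0, -0.0, -1.0]]
to go [-0.23588875  0.01282812  0.00092239]
```

```bash
python3 nudge.py '[[-0.236,0.012,0,0,0,0],[-0.236,0.012,0,0,0,0],[-0.236,0.012,0,0,0,0],[-0.236,0.012,0,0,0,0],[-0.236,0.012,0,0,0,0],[-0.236,0.012,0,0,0,0],[-0.236,0.012,0,0,0,0],[-0.236,0.012,0,0,0,0],[-0.236,0.012,0,0,0,0]]'
python3 - <<'E'
from plant import r, viewer
from h import *
s=r.sense();p,d=viewer.capture("wrist");cv2.imwrite("pics/w1.png",p[:,:,::-1]);np.savez("pics/w1.npz",d=d,**s)
print(s['position'],s['qpos'])
cm=viewer.camera_model("wrist");c,m,a=blob(red(p));print(c,a)
ys,xs=np.nonzero(red(p));w=onz(cm,np.c_[xs,ys],.0955,s)[:,:2]*1000
print(cv2.minAreaRect(w.astype(np.float32)))
E
```

```text
time_s: 1.85
position: [0.594, -0.0226, 0.2305]
orientation: [-0.001, 0.499, 0.867, -0.0]
wrist_force: [-0.0, -0.5, -0.2]
opening: 0.0854
grasp_force: 0.0
[ 0.59400392 -0.02264173  0.23047996] [-1.56427079e-01  1.54670267e-01  1.68720751e+00  5.94597492e-04
  1.30178920e+00 -6.82250027e-01]
[253.93103448 173.48275862] 29
((589.677734375, -19.920608520507812), (5.880388259887695, 27.166351318359375), 30.297592163085938)
```

View pics/w1.png

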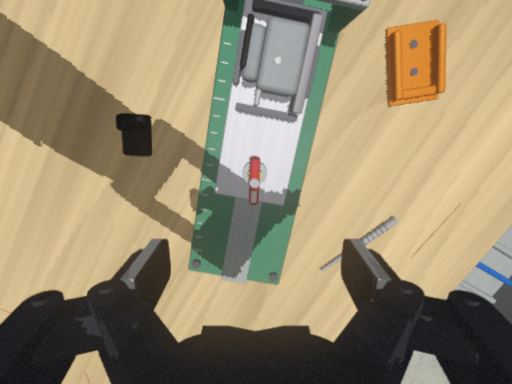

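Wrist view: the red blade stands vertically at (254,180), spanning rows 157 to 204, so it is already nearly along tool x. I'll crop in for its orientation and white mark.

Run:
```python
from plant import r, viewer
from h import *
p=cv2.imread("pics/w1.png");z=np.load("pics/w1.npz");s={k:z[k] for k in('position','orientation')}
cv2.imwrite("pics/w1c.png",cv2.resize(p[145:215,215:295],None,fx=7,fy=7,interpolation=cv2.INTER_NEAREST))
q=p[:,:,::-1].copy();h=hsv(q);cm=viewer.camera_model("wrist")
m=((h[...,0]<10)|(h[...,0]>170))&(h[...,1]>110);m[:145]=0;m[215:]=0;m[:,:235]=0;m[:,275:]=0
ys,xs=np.nonzero(m);print(len(xs),xs.min(),xs.max(),ys.min(),ys.max());w=onz(cm,np.c_[xs,ys],.0955,s)[:,:2]*1000
print(cv2.minAreaRect(w.astype(np.float32)))
# jig base edges in wrist picture
g=green(q);n,l,st,c=cv2.connectedComponentsWithStats(g.astype(np.uint8));
ys,xs=np.nonzero(g&(np.arange(384)[:,None]>130)&(np.arange(384)[:,None]<255))
L=[(xs[ys==y].min(),y) for y in range(135,250,3) if (ys==y).any()];Rr=[(xs[ys==y].max(),y) for y in range(135,250,3) if (ys==y).any()]
for E in(L,Rr):
    w=onz(cm,E,.016,s)[:,:2];v=cv2.fitLine(w.astype(np.float32),cv2.DIST_HUBER,0,1e-4,1e-4).ravel();print(v,np.degrees(np.arctan2(v[1],v[0])))
```

```text
196 249 259 158 203
((592.468505859375, -24.53030776977539), (8.834230422973633, 45.928104400634766), 28.10123634338379)Traceback (most recent call last):
  File "<stdin>", line 14, in <module>
  File "h.py", line 11, in onz
    e,d=rays(cm,uv,s);return e+d*((z-e[2])/d[:,2])[:,None]
        ~~~~^^^^^^^^^
  File "h.py", line 8, in rays
    A,e=pose(cm,s);n=cv2.undistortPoints(np.float64(uv).reshape(-1,1,2),cm['mtx'],cm['distortion']).reshape(-1,2)
                     ~~~~~~~~~~~~~~~~~~~^^^^^^^^^^^^^^^^^^^^^^^^^^^^^^^^^^^^^^^^^^^^^^^^^^^^^^^^^^^
cv2.error: OpenCV(4.12.0) /io/opencv/modules/calib3d/src/undistort.dispatch.cpp:347: error: (-215:Assertion failed) CV_IS_MAT(_src) && CV_IS_MAT(_dst) && (_src->rows == 1 || _src->cols == 1) && (_dst->rows == 1 || _dst->cols == 1) && _src->cols + _src->rows - 1 == _dst->rows + _dst->cols - 1 && (CV_MAT_TYPE(_src->type) == CV_32FC2 || CV_MAT_TYPE(_src->type) == CV_64FC2) && (CV_MAT_TYPE(_dst->type) == CV_32FC2 || CV_MAT_TYPE(_dst->type) == CV_64FC2) in function 'cvUndistortPointsInternal'
```

View pics/w1c.png

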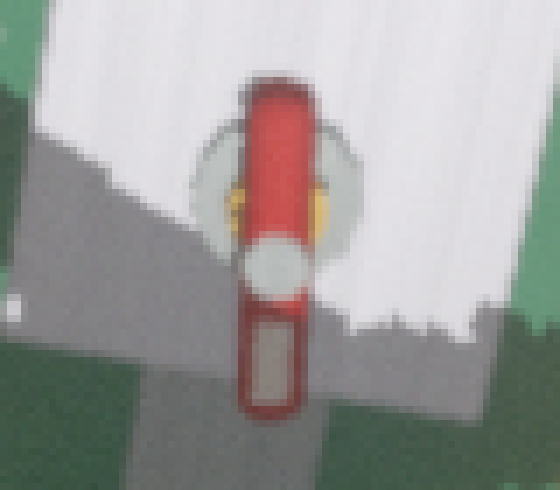

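White bar is on the lower half of the blade (crop), with the pivot disc at picture (254.6,183.3). So +x points at about 298° world, the screw is about 4.27 rad before its seat, and the carriage is about 66 mm short. I'll descend and grip.

```bash
python3 nudge.py '[[-0.001,-0.002,0.041,0,0,0.033],[-0.001,-0.002,0.082,0,0,0.033],[-0.001,-0.002,0.12,0,0,0.033],[-0.001,-0.002,0.145,0,0,0.033],[-0.001,-0.002,0.1635,0,0,0.033],[-0.001,-0.002,0.1635,0,0,0.033],[-0.001,-0.002,0.1635,0,0,0.033]]'
python3 nudge.py '[[0,0,0,0,0,0],[0,0,0,0,0,0],[0,0,0,0,0,0],[0,0,0,0,0,0],[0,0,0,0,0,0],[0,0,0,0,0,0],[0,0,0,0,0,0],[0,0,0,0,0,0],[0,0,0,0,0,0],[0,0,0,0,0,0]]' 0
python3 - <<'E'
from plant import r, viewer
from h import *
s=r.sense();print(s)
p,d=viewer.capture("wrist");cv2.imwrite("pics/w2.png",p[:,:,::-1])
A=q2R(s['orientation']);print(A.round(4).tolist());a=np.radians(108.9);print('per m jig y',A.T@[np.cos(a),np.sin(a),0])
E
```

```text
time_s: 2.48
position: [0.5919, -0.0234, 0.0668]
orientation: [-0.002, 0.512, 0.859, -0.001]
wrist_force: [1.4, -0.2, -0.5]
opening: 0.0858
grasp_force: 0.0
time_s: 3.32
position: [0.5938, -0.0251, 0.0684]
orientation: [0.0, 0.513, 0.858, -0.0]
wrist_force: [-2.2, -1.1, 4.8]
opening: 0.0092
grasp_force: 60.2
{'time_s': 3.3167, 'qpos': array([-1.60200071e-01,  3.39957294e-01,  1.79473498e+00, -2.47836785e-04,
        1.00656396e+00, -6.52982784e-01]), 'joint_velocities': array([-4.20406645e-04,  2.64671382e-03, -6.74814214e-07, -2.96239962e-05,
       -4.88973964e-04,  1.60486860e-03]), 'tau': array([  0.36144795, -37.09195018, -24.31697309,   0.15232043,
        -0.53554349,  -0.05858161]), 'position': array([ 0.59379195, -0.02510437,  0.06841331]), 'orientation': array([ 1.95012214e-04,  5.13227000e-01,  8.58252881e-01, -3.50920312e-05]), 'wrist_force': array([-2.16786058, -1.0505556 ,  4.82000109]), 'wrist_torque': array([-0.0429128 ,  0.30135735, -0.02966977]), 'grasp_force': 60.16460180282593, 'opening': 0.009231970100652713}
[[-0.4732, 0.881, 0.0003], [0.881, 0.4732, -0.0003], [-0.0004, 0.0001, -1.0]]
per m jig y [ 9.86737035e-01  1.62326539e-01 -3.43127368e-04]
```

View pics/w2.png

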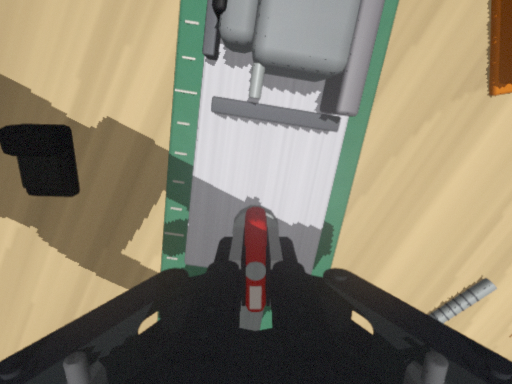

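The blade is gripped, visible between the pads at (255,260) with the white bar toward the hand. Next I drag the carriage to just short of the stop.

```bash
python3 nudge.py '[[0.010,0.0016,0,0,0,0],[0.020,0.0032,0,0,0,0],[0.030,0.0049,0,0,0,0],[0.040,0.0065,0,0,0,0],[0.048,0.0079,0,0,0,0],[0.054,0.0089,0,0,0,0],[0.058,0.0095,0,0,0,0],[0.058,0.0095,0,0,0,0],[0.058,0.0095,0,0,0,0]]'
cat > st.py <<'E'
from plant import r, viewer
from h import *
s=r.sense();A=q2R(s['orientation']);a=np.radians(108.9);J=np.array([[np.sin(a),-np.cos(a),0],[np.cos(a),np.sin(a),0],[0,0,1]])
print('jigF',(J@s['wrist_force']).round(2),'Tz',s['wrist_torque'].round(3),'jig pos from start',(J@(s['position']-[.5938,-.0251,.0684])*1000).round(2),'yaw',np.degrees(np.arctan2(A[1,0],A[0,0])).round(2),'q6',s['qpos'][5].round(3),'grip',s['opening'].round(4),s['grasp_force'].round(1),'t',s['time_s'],'jigy in tool',(A.T@J[1]).round(3),'jigx',(A.T@J[0]).round(3))
E
python3 st.py
```

```text
time_s: 4.12
position: [0.5743, 0.0303, 0.0684]
orientation: [0.0, 0.513, 0.858, -0.001]
wrist_force: [-2.4, -1.8, 6.8]
opening: 0.0092
grasp_force: 60.5Traceback (most recent call last):
  File "st.py", line 4, in <module>
    print('jigF',(J@s['wrist_force']).round(2),'Tz',s['wrist_torque'].round(3),'jig pos from start',(J@(s['position']-[.5938,-.0251,.0684])*1000).round(2),'yaw',np.degrees(np.arctan2(A[1,0],A[0,0])).round(2),'q6',s['qpos'][5].round(3),'grip',s['opening'].round(4),s['grasp_force'].round(1),'t',s['time_s'],'jigy in tool',(A.T@J[1]).round(3),'jigx',(A.T@J[0]).round(3))
                                                                                                                                                                                                                                                  ^^^^^^^^^^^^^^^^^^
AttributeError: 'float' object has no attribute 'round'
```

```bash
sed -i "s/s\['opening'\].round(4),s\['grasp_force'\].round(1)/round(float(s['opening']),4),round(float(s['grasp_force']),1)/;s/radians(108.9)/radians(109.3)/" st.py; python3 st.py
python3 nudge.py '[[0.002,0.0003,0,0,0,0],[0.004,0.0006,0,0,0,0],[0.005,0.0008,0,0,0,0],[0.005,0.0008,0,0,0,0]]'; python3 st.py
```

```text
jigF [-2.84 -0.87  6.78] Tz [-0.328  0.482 -0.084] jig pos from start [-9.000e-02  5.875e+01 -2.000e-02] yaw 118.28 q6 -0.562 grip 0.0092 60.5 t 4.1167 jigy in tool [ 0.988  0.156 -0.001] jigx [-0.156  0.988 -0.001]
time_s: 4.45
position: [0.573, 0.0342, 0.0684]
orientation: [0.001, 0.513, 0.858, -0.001]
wrist_force: [-1.8, -4.3, 6.0]
opening: 0.0092
grasp_force: 60.4
jigF [-3.11 -3.46  5.98] Tz [-0.726  0.344 -0.049] jig pos from start [-7.000e-02  6.282e+01  1.000e-02] yaw 118.29 q6 -0.553 grip 0.0092 60.4 t 4.45 jigy in tool [ 0.988  0.156 -0.003] jigx [-0.156  0.988 -0.001]
```

```bash
python3 nudge.py '[[0.001,0.0002,0,0,0,0],[0.002,0.0003,0,0,0,0],[0.003,0.0005,0,0,0,0],[0.004,0.0006,0,0,0,0],[0.004,0.0006,0,0,0,0]]'; python3 st.py
```

```text
time_s: 4.87
position: [0.5717, 0.0378, 0.0684]
orientation: [0.001, 0.513, 0.858, -0.001]
wrist_force: [-2.0, -4.4, 5.8]
opening: 0.0093
grasp_force: 60.4
jigF [-3.32 -3.47  5.75] Tz [-0.73   0.334 -0.018] jig pos from start [-1.000e-01  6.672e+01  1.000e-02] yaw 118.29 q6 -0.547 grip 0.0093 60.4 t 4.8667 jigy in tool [ 0.988  0.156 -0.003] jigx [-0.156  0.988 -0.001]
```

```bash
python3 nudge.py '[[0.001,0.0002,0,0,0,0],[0.002,0.0003,0,0,0,0],[0.003,0.0005,0,0,0,0],[0.004,0.0006,0,0,0,0],[0.004,0.0006,0,0,0,0]]'; python3 st.py
```

```text
time_s: 5.28
position: [0.5714, 0.0386, 0.0685]
orientation: [0.003, 0.512, 0.859, -0.003]
wrist_force: [-0.4, -12.5, 2.8]
opening: 0.0092
grasp_force: 59.9
jigF [ -4.53 -11.65   2.84] Tz [-1.994 -0.041 -0.082] jig pos from start [-0.09 67.54  0.08] yaw 118.37 q6 -0.54 grip 0.0092 59.9 t 5.2833 jigy in tool [ 0.987  0.158 -0.009] jigx [-0.158  0.988 -0.   ]
```

The carriage met the stop at 67.5 mm (force rose to about 12 N). Now the first tightening stroke.

```bash
python3 nudge.py '[[0,0,0,0,0,0.11],[0,0,0,0,0,0.22],[0,0,0,0,0,0.33],[0,0,0.0001,0,0,0.44],[0,0,0.0001,0,0,0.55],[0,0,0.0001,0,0,0.66],[0,0,0.0001,0,0,0.77],[0,0,0.0002,0,0,0.88],[0,0,0.0002,0,0,0.99],[0,0,0.0002,0,0,1.1],[0,0,0.0002,0,0,1.21],[0,0,0.0003,0,0,1.32]]'; python3 st.py
```

```text
time_s: 6.28
position: [0.5714, 0.0386, 0.0682]
orientation: [0.004, 0.932, 0.362, -0.0]
wrist_force: [-0.1, -12.2, 4.4]
opening: 0.009
grasp_force: 60.0
jigF [ -4.09 -11.48   4.41] Tz [-2.042  0.061  0.087] jig pos from start [-0.1  67.49 -0.19] yaw 42.43 q6 0.785 grip 0.009 60.0 t 6.2833 jigy in tool [ 0.393 -0.92  -0.009] jigx [ 0.92   0.393 -0.   ]
```

```bash
python3 nudge.py '[[0,0,0,0,0,0.11],[0,0,0,0,0,0.22],[0,0,0,0,0,0.33],[0,0,0.0001,0,0,0.44],[0,0,0.0001,0,0,0.55],[0,0,0.0001,0,0,0.66],[0,0,0.0001,0,0,0.77],[0,0,0.0002,0,0,0.88],[0,0,0.0002,0,0,0.99],[0,0,0.0002,0,0,1.1],[0,0,0.0003,0,0,1.21],[0,0,0.0003,0,0,1.3]]'; python3 nudge.py '[[0,0,0,0,0,0],[0,0,0,0,0,0]]'; python3 st.py
```

```text
time_s: 7.28
position: [0.5714, 0.0386, 0.0679]
orientation: [0.004, 0.961, -0.276, 0.002]
wrist_force: [0.2, -11.9, 3.8]
opening: 0.009
grasp_force: 60.1
time_s: 7.45
position: [0.5714, 0.0386, 0.068]
orientation: [0.004, 0.962, -0.274, 0.002]
wrist_force: [0.4, -11.9, 3.5]
opening: 0.009
grasp_force: 60.1
jigF [ -3.53 -11.42   3.48] Tz [-1.966  0.04  -0.064] jig pos from start [-0.07 67.5  -0.43] yaw -31.78 q6 2.08 grip 0.009 60.1 t 7.45 jigy in tool [-0.778 -0.628 -0.009] jigx [ 0.628 -0.778 -0.   ]
```

```bash
python3 nudge.py '[[0.0013,0.0011,0,0,0,0],[0.0025,0.002,0,0,0,0],[0.0025,0.002,0,0,0,0]]'; python3 st.py
python3 nudge.py '[[0,0,0,0,0,0],[0,0,0,0,0,0],[0,0,0,0,0,0],[0,0,0,0,0,0],[0,0,0,0,0,0],[0,0,0,0,0,0],[0,0,0,0,0,0],[0,0,-0.03,0,0,0],[0,0,-0.03,0,0,0]]' 0.085; python3 st.py
```

```text
time_s: 7.7
position: [0.5714, 0.0384, 0.0679]
orientation: [0.001, 0.962, -0.274, 0.0]
wrist_force: [-2.4, -4.1, 6.1]
opening: 0.0089
grasp_force: 60.5
jigF [-3.59 -3.07  6.14] Tz [-0.699  0.414 -0.071] jig pos from start [-0.14 67.29 -0.53] yaw -31.86 q6 2.074 grip 0.0089 60.5 t 7.7 jigy in tool [-0.779 -0.627 -0.002] jigx [ 0.627 -0.779 -0.001]
time_s: 8.45
position: [0.5743, 0.0401, 0.1012]
orientation: [-0.001, 0.962, -0.274, 0.003]
wrist_force: [2.1, -0.3, 1.3]
opening: 0.0849
grasp_force: 0.0
jigF [ 1.91 -0.95  1.25] Tz [ 0.033 -0.094 -0.023] jig pos from start [ 3.08 67.95 32.84] yaw -31.86 q6 2.074 grip 0.0849 0.0 t 8.45 jigy in tool [-0.779 -0.627 -0.003] jigx [ 0.627 -0.779  0.006]
```

```bash
python3 nudge.py '[[0,0,0,0,0,-0.12],[0,0,0,0,0,-0.24],[0,0,0,0,0,-0.36],[0,0,0,0,0,-0.48],[0,0,0,0,0,-0.6],[0,0,0,0,0,-0.72],[0,0,0,0,0,-0.84],[0,0,0,0,0,-0.96],[0,0,0,0,0,-1.08],[0,0,0,0,0,-1.2],[0,0,0,0,0,-1.32],[0,0,0,0,0,-1.44]]'; python3 nudge.py '[[0,0,0,0,0,-0.12],[0,0,0,0,0,-0.24],[0,0,0,0,0,-0.36],[0,0,0,0,0,-0.48],[0,0,0,0,0,-0.6],[0,0,0,0,0,-0.72],[0,0,0,0,0,-0.84],[0,0,0,0,0,-0.96],[0,0,0,0,0,-1.08],[0,0,0,0,0,-1.2],[0,0,0,0,0,-1.32],[0,0,0,0,0,-1.44]]'; python3 nudge.py '[[0,0,0,0,0,-0.12],[0,0,0,0,0,-0.24],[0,0,0,0,0,-0.26],[0,0,0,0,0,-0.26]]';python3 st.py
python3 - <<'E'
from plant import r, viewer
from h import *
s=r.sense();print(s['position']);p,d=viewer.capture("wrist");cv2.imwrite("pics/w3.png",p[:,:,::-1])
E
```

```text
time_s: 9.45
position: [0.5713, 0.0401, 0.0971]
orientation: [0.0, 0.903, 0.43, 0.0]
wrist_force: [-0.2, -0.6, 0.1]
opening: 0.085
grasp_force: 0.0
time_s: 10.45
position: [0.5712, 0.0401, 0.0971]
orientation: [0.0, 0.395, 0.919, 0.0]
wrist_force: [-0.2, -0.1, -0.4]
opening: 0.085
grasp_force: 0.0
time_s: 10.78
position: [0.5712, 0.0401, 0.0971]
orientation: [0.0, 0.276, 0.961, 0.0]
wrist_force: [-0.2, 0.6, -0.1]
opening: 0.0848
grasp_force: 0.0
jigF [-0.02  0.63 -0.1 ] Tz [-0.003  0.025 -0.001] jig pos from start [ 0.24 69.01 28.74] yaw 147.93 q6 -1.064 grip 0.0848 0.0 t 10.7833 jigy in tool [ 0.781  0.624 -0.   ] jigx [-0.624  0.781  0.   ]
[0.5712123  0.04011171 0.09714395]
```

View pics/w3.png

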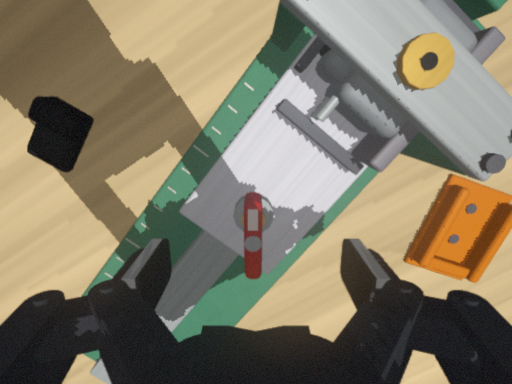

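The blade is aligned with the tool at (253,235), white bar now up; the carriage sits under the bridge. Regrip.

```bash
python3 nudge.py '[[-0.001,-0.001,0.015,0,0,0],[-0.001,-0.001,0.0295,0,0,0],[-0.001,-0.001,0.0295,0,0,0],[-0.001,-0.001,0.0295,0,0,0]]'
python3 nudge.py '[[0,0,0,0,0,0],[0,0,0,0,0,0],[0,0,0,0,0,0],[0,0,0,0,0,0],[0,0,0,0,0,0],[0,0,0,0,0,0],[0,0,0,0,0,0],[0,0,0,0,0,0],[0,0,0,0,0,0],[0,0,0,0,0,0]]' 0;python3 st.py
python3 nudge.py '[[0.0016,0.0012,0,0,0,0],[0.0031,0.0025,0,0,0,0],[0.0031,0.0025,0,0,0,0],[0.0031,0.0025,0,0,0,0]]';python3 st.py
```

```text
time_s: 11.17
position: [0.5704, 0.0388, 0.0667]
orientation: [-0.001, 0.276, 0.961, -0.0]
wrist_force: [-0.1, -0.2, 0.2]
opening: 0.0852
grasp_force: 0.0
time_s: 12.0
position: [0.5715, 0.0383, 0.0681]
orientation: [0.0, 0.275, 0.961, -0.0]
wrist_force: [-2.7, -1.7, 3.9]
opening: 0.0091
grasp_force: 61.0
jigF [-3.15 -0.74  3.92] Tz [-0.29   0.357 -0.013] jig pos from start [-0.09 67.24 -0.27] yaw 148.04 q6 -1.068 grip 0.0091 61.0 t 12.0 jigy in tool [ 0.78   0.626 -0.   ] jigx [-0.626  0.78  -0.   ]
time_s: 12.33
position: [0.5714, 0.0386, 0.0682]
orientation: [0.002, 0.275, 0.962, -0.003]
wrist_force: [-0.3, -12.2, 2.0]
opening: 0.0087
grasp_force: 60.7
jigF [ -4.34 -11.42   2.04] Tz [-1.887 -0.02  -0.104] jig pos from start [-4.000e-02  6.755e+01 -2.300e-01] yaw 148.13 q6 -1.061 grip 0.0087 60.7 t 12.3333 jigy in tool [ 0.779  0.627 -0.008] jigx [-0.627  0.779  0.   ]
```

```bash
python3 nudge.py '[[0,0,0,0,0,0.12],[0,0,0,0,0,0.24],[0,0,0,0,0,0.36],[0,0,0,0,0,0.48],[0,0,0.0001,0,0,0.6],[0,0,0.0001,0,0,0.72],[0,0,0.0001,0,0,0.84],[0,0,0.0001,0,0,0.96],[0,0,0.0002,0,0,1.08],[0,0,0.0002,0,0,1.2],[0,0,0.0002,0,0,1.32],[0,0,0.0003,0,0,1.42]]'; python3 nudge.py '[[0,0,0,0,0,0],[0,0,0,0,0,0]]';python3 st.py
python3 nudge.py '[[0,0,0,0,0,0.05],[0,0,0,0,0,0.1],[0,0,0,0,0,0.14],[0,0,0,0,0,0.14]]';python3 st.py
```

```text
time_s: 13.33
position: [0.5714, 0.0386, 0.0679]
orientation: [0.004, 0.836, 0.548, -0.001]
wrist_force: [0.0, -10.8, 3.2]
opening: 0.009
grasp_force: 60.8
time_s: 13.5
position: [0.5714, 0.0385, 0.0679]
orientation: [0.004, 0.835, 0.55, -0.001]
wrist_force: [-0.4, -11.8, 3.4]
opening: 0.0091
grasp_force: 60.8
jigF [ -4.27 -11.03   3.38] Tz [-1.948  0.076 -0.118] jig pos from start [-0.1  67.45 -0.5 ] yaw 66.74 q6 0.359 grip 0.0091 60.8 t 13.5 jigy in tool [ 0.737 -0.676 -0.008] jigx [0.676 0.737 0.   ]
time_s: 13.83
position: [0.5714, 0.0386, 0.0679]
orientation: [0.004, 0.872, 0.49, -0.001]
wrist_force: [0.2, -11.8, 1.9]
opening: 0.0088
grasp_force: 60.8
jigF [ -3.67 -11.19   1.94] Tz [-1.955 -0.034 -0.05 ] jig pos from start [-0.08 67.48 -0.52] yaw 58.67 q6 0.5 grip 0.0088 60.8 t 13.8333 jigy in tool [ 0.634 -0.773 -0.008] jigx [0.773 0.634 0.   ]
```

```bash
for i in 1; do python3 nudge.py '[[0,0,0,0,0,0.03],[0,0,0,0,0,0.06],[0,0,0,0,0,0.06],[0,0,0,0,0,0.06]]'; python3 st.py; python3 nudge.py '[[0,0,0,0,0,0.03],[0,0,0,0,0,0.06],[0,0,0,0,0,0.06],[0,0,0,0,0,0.06]]'; python3 st.py; done
```

```text
time_s: 14.17
position: [0.5714, 0.0385, 0.0679]
orientation: [0.004, 0.886, 0.464, -0.001]
wrist_force: [0.4, -11.4, 2.7]
opening: 0.0091
grasp_force: 60.8
jigF [ -3.36 -10.87   2.73] Tz [-1.943 -0.026  0.007] jig pos from start [-0.1  67.46 -0.52] yaw 55.3 q6 0.559 grip 0.0091 60.8 t 14.1667 jigy in tool [ 0.588 -0.809 -0.008] jigx [0.809 0.588 0.   ]
time_s: 14.5
position: [0.5714, 0.0385, 0.0679]
orientation: [0.004, 0.899, 0.438, -0.001]
wrist_force: [0.8, -11.5, 2.3]
opening: 0.0091
grasp_force: 61.0
jigF [ -3.04 -11.15   2.25] Tz [-1.935 -0.105  0.436] jig pos from start [-0.09 67.42 -0.51] yaw 51.99 q6 0.617 grip 0.0091 61.0 t 14.5 jigy in tool [ 0.54  -0.842 -0.008] jigx [ 0.842  0.54  -0.   ]
```

```bash
python3 nudge.py '[[0,0,0,0,0,0.03],[0,0,0,0,0,0.04],[0,0,0,0,0,0.04],[0,0,0,0,0,0.04]]'; python3 st.py
```

```text
time_s: 14.83
position: [0.5714, 0.0385, 0.0679]
orientation: [0.004, 0.907, 0.421, -0.001]
wrist_force: [0.7, -11.7, 1.9]
opening: 0.009
grasp_force: 65.0
jigF [ -3.24 -11.28   1.89] Tz [-1.892  0.038  1.009] jig pos from start [-0.12 67.46 -0.5 ] yaw 49.85 q6 0.655 grip 0.009 65.0 t 14.8333 jigy in tool [ 0.508 -0.861 -0.009] jigx [ 0.861  0.508 -0.   ]
```

The screw is seated: torque rises linearly to 1.0 N m, with contact at about 53.5° yaw (predicted 53.7°). Backing off to yaw about 143.6°.

```bash
python3 nudge.py '[[0,0,0,0,0,-0.12],[0,0,0,0,0,-0.24],[0,0,0,0,0,-0.36],[0,0,0,0,0,-0.48],[0,0,0,0,0,-0.6],[0,0,0,0,0,-0.72],[0,0,-0.0001,0,0,-0.84],[0,0,-0.0001,0,0,-0.96],[0,0,-0.0002,0,0,-1.08],[0,0,-0.0002,0,0,-1.2],[0,0,-0.0003,0,0,-1.32],[0,0,-0.0003,0,0,-1.44]]'; python3 nudge.py '[[0,0,0,0,0,-0.1],[0,0,0,0,0,-0.17],[0,0,0,0,0,-0.197],[0,0,0,0,0,-0.197],[0,0,0,0,0,-0.197],[0,0,0,0,0,-0.197]]';python3 st.py
python3 - <<'E'
from plant import r, viewer
from h import *
s=r.sense();p,d=viewer.capture("wrist");cv2.imwrite("pics/w4.png",p[:,:,::-1]);p,d=viewer.capture("top");cv2.imwrite("pics/t4.png",p[:,:,::-1])
w2,w4=[cv2.imread(f"pics/{n}.png")[:,:,::-1].copy() for n in('w2','w4')]
for n,w in(('w2',w2),('w4',w4)):
    h=hsv(w);m=((h[...,0]<10)|(h[...,0]>170))&(h[...,1]>110);m[:,:230]=0;m[:,290:]=0;m[:190]=0;m[330:]=0
    print(n,cv2.minAreaRect(np.argwhere(m)[:,::-1].astype(np.float32)))
E
```

```text
time_s: 15.83
position: [0.5714, 0.0386, 0.0681]
orientation: [0.003, 0.404, 0.915, -0.003]
wrist_force: [1.2, -11.0, 1.7]
opening: 0.009
grasp_force: 60.8
time_s: 16.33
position: [0.5715, 0.0386, 0.0682]
orientation: [0.002, 0.314, 0.949, -0.003]
wrist_force: [0.4, -11.8, 2.3]
opening: 0.0091
grasp_force: 60.8
jigF [ -3.51 -11.27   2.27] Tz [-1.827e+00  1.000e-03  8.000e-02] jig pos from start [-2.000e-02  6.752e+01 -2.200e-01] yaw 143.38 q6 -0.979 grip 0.0091 60.8 t 16.3333 jigy in tool [ 0.828  0.56  -0.007] jigx [-0.56   0.828  0.   ]
w2 ((255.5, 259.5), (103.0, 21.0), 90.0)
w4 ((254.49996948242188, 260.0), (101.99998474121094, 20.999996185302734), 90.0)
```

View pics/w4.png

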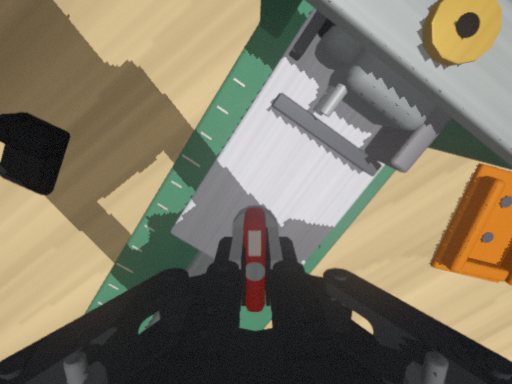

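The blade is still square in the pads at (255,260) with no slip. The tool is at 143.4°, a 90° back-off, and the carriage is pushed against the stop, with screw to bush measuring 114 mm against 115 nominal. Handing in.

```bash
python3 -c "
from plant import r, viewer
print(r.hand_in())"
```

```text
the job is handed in; nothing more can be done
None
```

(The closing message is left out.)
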